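# Sweep cut citrus off the prep board into its pans

### The job

Clear the cut pieces off the raised board: with the fingertips, sweep the orange wheel and the lemon wheel over the board's edge into the bright metal garnish pan, and the cut-off lime end into the black scrap pan. Slide them along the board, without pinching, lifting or pressing hard on them. Leave the half orange, the ramekin, the knife, the fruit and rasp on the counter, and the two pans where they are.

Things in the scene. Friction and masses are not known exactly. Their poses are not given: they have to be found in the camera images.
- prep_board: raised brown wooden prep board, fixed, 330 mm (its x) by 380 mm (its y), flat top 90 mm above the counter (z = 0.09). Origin: on the counter under the board's centre. Its x points roughly away from the robot, its y to the robot's left; the two pans stand along its +y edge (y = +190 mm), which has no lip
- steel_pan: bright metal garnish pan, 162 x 176 x 65 mm high (x, y, z), open top, inner well 140 x 154 mm, 8 mm rim flange. Origin: centre of its underside, on the counter; axes parallel to the board's. Stands loose at the board's +y side, next to the other pan along the board's x (their order varies), 11 to 19 mm of its rim tucked under the board's edge, 7 mm below the board's underside
- black_pan: black plastic scrap pan, 162 x 176 x 65 mm high (x, y, z), open top, inner well 140 x 154 mm, 8 mm rim flange. Origin: centre of its underside, on the counter; axes parallel to the board's. Stands loose at the board's +y side, next to the other pan along the board's x (their order varies), 11 to 19 mm of its rim tucked under the board's edge, 7 mm below the board's underside
- orange_wheel: orange wheel: flat round slice, diameter 68 mm, 12 mm thick, 28 to 56 g, orange rind and segments, lying flat on the board. Origin: centre of its underside, z up. Loose, slides on the board without sticking.
- lemon_wheel: lemon wheel: flat round slice, diameter 56 mm, 12 mm thick, 20 to 39 g, yellow rind and pale segments, lying flat on the board. Origin: centre of its underside, z up. Loose, slides on the board without sticking.
- lime_end: cut-off lime end: green round cap, diameter 44 mm at the foot with a nearly upright side for the lowest 5 mm, domed to 18 mm high, 14 to 28 g, cut face down on the board. Origin: centre of its underside, z up. Loose, slides on the board without sticking.
- half_orange: half orange, cut face down on the board's -y end, orange dome of diameter 72 mm, 35 mm high; bystander. Origin: centre of its underside
- ramekin: empty white ceramic ramekin, diameter 68 mm, 45 mm high, on the board's -y end; bystander. Origin: centre of its underside
- knife: paring knife with black handle lying along the board's far (+x) edge, 190 mm long, 20 mm wide, 14 mm high; bystander. Origin: on its underside where blade meets handle; blade to its +y (to 89 mm), handle to its -y (to -100 mm)
- orange: whole orange on the counter right of the board, diameter 78 mm, 75 mm high; bystander. Origin: centre of its underside
- lemon: whole lemon on the counter left of the pans, standing on end, diameter 60 mm, 75 mm high; bystander. Origin: centre of its underside
- lime: whole lime on the counter left of the pans, standing on end, diameter 52 mm, 57 mm high; bystander. Origin: centre of its underside
- rasp: steel citrus rasp with black handle lying on the counter right of the board, 320 mm long, 37 mm wide, 20 mm high; bystander. Origin: on its underside; blade to its +y (to 150 mm), handle to its -y (to -170 mm)

How it is judged:
By the outcome, as a careful person would: the job done as asked, in the order asked, and still so for the second after the job is handed in, with the robot touching nothing.
It also fails if it takes over 58 s, if anything falls off the work surface, if the arm or the gripper's body presses on something with over 40 N, if the wrist force passes 120 N, or if a joint passes its speed limit or range.

### The arm

A 6-joint arm with a two-finger parallel gripper is mounted at the origin on the work surface. World frame = base frame: x ahead of the robot, y to its left, z up, the work surface at z = 0. Lengths are in m, angles in degrees, forces in N, time in s.
With the tool pointing down it reaches from about 0.4 to 0.825 m from the base axis. Payload 7 kg.
Tool frame: the origin (TCP) lies at the very end of the fingers, on their centre line; the grasp point (between the pads) lies 19 mm behind it; z points along the fingers, y is the line along which they close (so a half turn about z gives the same grasp; the last joint's range is limited). The gripper opens to 88 mm and grips with 3 to 60 N. Pads are 19 mm wide; open, the fingers measure 130 mm over their backs; the gripper's body (78 mm by 193 mm) begins 47 mm behind the grasp point.
Start: joints at [-58.321, 20.546, 0.682, 0, -70.136, -16.507], TCP at [0.177, -0.651, 0.227] pointing down, gripper open.
Joint ranges: [-176.03, 176.03], [-82.01, 121.73], [-58.28, 71.71], [-173.87, 95.51], [-174.79, -0.11], [-173.66, 173.66]. Speed limits (degrees/s): [136.94, 136.94, 172.46, 180, 180, 180].

### API

Orientations are given as [roll, pitch, yaw] about the fixed x, y, z axes, in that order (R = Rz(yaw) Ry(pitch) Rx(roll)).
In Python, from plant import r gives the robot as it stands. The module is installed in compiled form; this text tells all that it offers.
- The arm moves only by the tool jog_arm, never from a script. Its arguments are lists of equal length, an entry for each row: "travel": the shift along the tool's x, y, z each as a share of 50 cm, from -1 to 1, a list of three; "dr": the turn, a rotation vector about the tool's x, y, z each as a share of 360 degrees, from -1 to 1, a list of three; "claw": the opening, from 0 (shut) to 1 (fully open). A call has exactly 10 rows; each row is the pose to reach, as a shift and turn from the pose commanded when the call began, along the tool's axes at that moment, turning the shorter way round; what a row does not reach only later rows make up. A row lasts 1/8 s, in which the tool goes at most 62.5 mm and 10.7 degrees, less where a joint would pass 70% of its speed; a pose out of reach is approached as far as the arm can. A call with a number of a shift or a turn outside -1 to 1 is refused whole. A call with a gripper value outside its range is refused whole. The fingers move at their own pace and stop on an object; "newtons" is the grip in N (left out, the last holds). Time passes only in rows, so rows that repeat a pose let the fingers close, or fill a call up. It gives the time, the measured TCP pose, the force, the opening and the grip force at its end, in the units of the state.
- r.get_state(): the state, without advancing time (a new reading comes with each control period).
- r.capture(name): name is "scene" or "top" or "wrist"; returns a dict with "pixels" (384x512x3 uint8, red, green, blue), "range_z" (384x512 float32, m along the optical axis (not along the pixel's ray), 0 where there is no reading), "fx", "fy", "cx", "cy" (pixels), "dist_coeffs" ([k1, k2, p1, p2, k3] as OpenCV has them; the pictures are not rectified), "position" and "attitude" of the camera in the world; the wrist camera has in their place "hand_eye" (4x4, takes a point from camera to tool coordinates, whose origin is the TCP and whose axes are the flange's). Camera axes: x right, y up, looking along -z (the intrinsics and any distortion apply to the point x, -y, -z); pixel columns grow to the right and rows downward; lengths in m; the calibration is good to about 2 mm. A picture is of the moment at which its call begins: read the wrist's pose just before it.
- r.close_job(): hands the job in; it is judged then, once.
Trained networks look in the newest picture that a camera, given by its name, has taken for a name from the list of things; names that differ only in an ending like _2 or _b are one class to them, and where a whole thing is asked for, a point or a joint stands for the part that bears it (a point fixed in the world has none). Each returns a list of dicts, best first, with "conf" (0 to 1); they miss things now and then, are a little off and sometimes report something else, mostly with a low value. They report only what shows in the picture. A call takes as long as a camera call.
- r.boxes_of(name, camera): "extent" ([left, top, right, bottom] in pixels, round what is visible of it).
- r.regions_of(name, camera): "pixels" (384x512 bool, what is visible of it) and "extent" ([left, top, right, bottom] in pixels, round what is visible of it).
- r.tip_of(name, camera): "at" ([column, row] in pixels: a listed point, or the origin of a listed thing).
The state is a dict: "time_s": time; "joints": joint angles; "qd": joint speeds; "joint_torque": joint torques, N m; "tcp_pos": TCP position; "eef_rot": TCP orientation; "contact_force": force on the tool from outside, world axes, zero at the start; "moment": the same for the moment, N m; "gripper_width": finger opening in m; "gripper_force": force on a finger pad.
Only numpy, scipy, OpenCV 4.12 (cv2) and the standard library are available. Lean on these libraries where they do the work, as an engineer would, in place of code of your own. Each camera call takes 0.05 s, during which the arm holds its last target. There are 200 camera calls.

## Working session

There is one attempt and no reset: what is moved stays moved. The work goes in short steps, Python scripts to look and compute and a tool call to move; the robot and the scene stay as the last step left them, time stands still between calls to the robot, and variables do not carry over. Pictures are saved under pics/ and viewed, at most 10 in all, crops included, and the job is handed in when it is done.

Besides the shell and the picture viewer there is one more tool, called after ">>>" as name(argument=value, ...), one argument or row to a line, values as JSON. jog_arm: Moves the arm, as the interface text tells. Its arguments: {"type":"object","properties":{"travel":{"type":"array"},"dr":{"type":"array"},"claw":{"type":"array"},"newtons":{"type":"number"}},"required":["travel","dr","claw"]}

```bash
mkdir -p pics
cat > h.py <<'E'
import numpy as np, cv2
from plant import r
from scipy.spatial.transform import Rotation as Ro
def cam(name):
    st=r.get_state(); c=r.capture(name)
    K=np.array([[c['fx'],0,c['cx']],[0,c['fy'],c['cy']],[0,0,1]]); d=np.array(c['dist_coeffs'],float)
    if 'hand_eye' in c:
        T=np.eye(4); T[:3,:3]=Ro.from_euler('xyz',st['eef_rot'],degrees=True).as_matrix(); T[:3,3]=st['tcp_pos']; T=T@np.array(c['hand_eye'])
    else:
        T=np.eye(4); a=np.array(c['attitude'],float)
        T[:3,:3]=a if a.shape==(3,3) else Ro.from_euler('xyz',a,degrees=True).as_matrix() if a.size==3 else Ro.from_quat(a).as_matrix()
        T[:3,3]=c['position']
    return c,K,d,T
def rays(K,d,T,uv):
    n=cv2.undistortPoints(np.array(uv,float).reshape(-1,1,2),K,d)[:,0]
    v=np.c_[n[:,0],-n[:,1],-np.ones(len(n))]
    return v@T[:3,:3].T
def onplane(K,d,T,uv,z):
    v=rays(K,d,T,uv); return T[:3,3]+v*((z-T[2,3])/v[:,2])[:,None]
def pts(c,K,d,T,mask):
    vv,uu=np.nonzero(mask&(c['range_z']>0)); 
    v=rays(K,d,T,np.c_[uu,vv]); return T[:3,3]+v*c['range_z'][vv,uu][:,None]
E
python3 - <<'E'
from h import *
print(r.get_state())
for n in ['scene','top']:
    c,K,d,T=cam(n); cv2.imwrite(f'pics/{n}0.png',c['pixels'][:,:,::-1])
    print(n,c['position'],c['attitude'],d,c['fx'])
    for o in ['prep_board','steel_pan','black_pan','orange_wheel','lemon_wheel','lime_end','half_orange','ramekin','knife','lemon','lime','orange','rasp']:
        g=r.regions_of(o,n)
        for q in g[:2]:
            if q['conf']<.3: continue
            p=pts(c,K,d,T,q['pixels'])
            if len(p)==0: continue
            print(o,round(q['conf'],2),np.round(q['extent']),len(p),'med',np.round(np.median(p,0),3),'mid',np.round((np.percentile(p,1,axis=0)+np.percentile(p,99,axis=0))/2,3),'z',np.round(np.percentile(p[:,2],[5,95]),3))
E
```

```text
{'time_s': 0.0, 'joints': array([-5.83197952e+01,  2.05919739e+01,  6.32229631e-01, -1.95630464e-02,
       -7.01364279e+01, -1.65091873e+01]), 'qd': array([ 0.05001425,  0.09190849, -0.06040522, -0.00717924, -0.0447567 ,
       -0.02855487]), 'joint_torque': array([-3.91808380e-04, -5.82709050e+01,  2.93055421e+01,  6.99737817e+00,
        6.98700955e-03, -1.62398596e-04]), 'tcp_pos': array([ 0.17650743, -0.65098942,  0.22560664]), 'eef_rot': array([ 1.79902566e+02, -9.69956386e-03, -1.64835637e+02]), 'contact_force': array([-0.69521185, -0.49792841,  0.82738865]), 'moment': array([-0.01957168,  0.03589311,  0.06719817]), 'gripper_force': 0.0, 'gripper_width': 0.08787417852284542}
scene [1.05872281 0.18858198 0.82306516] [ 34.70379389   0.58068466 109.40680789] [0.01840041 0.         0.         0.         0.        ] 357.54284930980094
steel_pan 0.62 [274. 200. 359. 281.] 4739 med [0.618 0.2   0.005] mid [0.633 0.196 0.033] z [0.001 0.065]
black_pan 0.86 [300. 153. 371. 215.] 3280 med [0.431 0.201 0.006] mid [0.465 0.197 0.033] z [0.    0.065]
orange_wheel 0.79 [205. 187. 236. 211.]
[... 2655 characters left out ...]
151.] 387 med [ 0.697 -0.098  0.101] mid [ 0.697 -0.093  0.1  ] z [0.096 0.106]
lemon 0.79 [114. 175. 135. 195.] 331 med [0.596 0.426 0.055] mid [0.599 0.43  0.038] z [0.031 0.068]
lime 0.68 [121. 210. 140. 224.] 232 med [0.502 0.412 0.04 ] mid [0.503 0.415 0.027] z [0.022 0.049]
orange 0.77 [378. 144. 405. 173.] 541 med [ 0.654 -0.375  0.062] mid [ 0.661 -0.381  0.039] z [0.038 0.074]
orange 0.73 [116. 177. 136. 196.] 313 med [0.595 0.424 0.056] mid [0.597 0.429 0.05 ] z [0.033 0.068]
rasp 0.79 [360. 230. 443. 241.] 1081 med [ 0.426 -0.417  0.007] mid [ 0.425 -0.405  0.01 ] z [0.001 0.02 ]
rasp 0.63 [173. 144. 230. 199.] 2830 med [0.643 0.208 0.004] mid [0.633 0.203 0.033] z [-0.001  0.066]
```

View pics/top0.png

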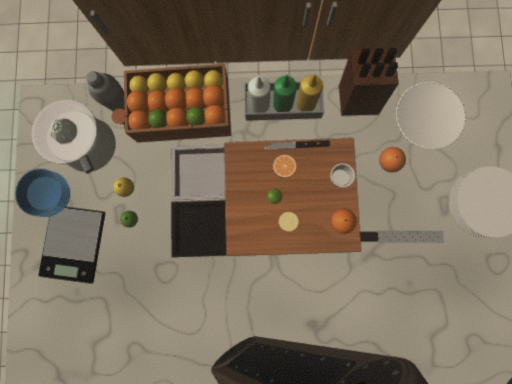

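View pics/scene0.png

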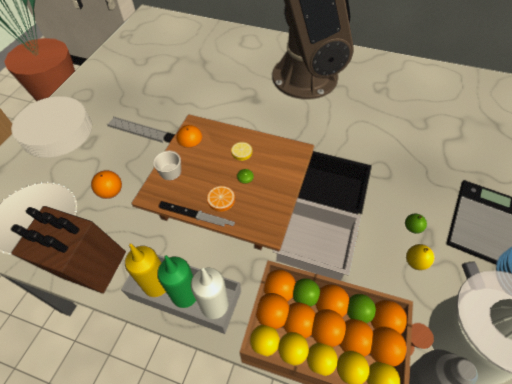

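Run:
```python
from h import *
c,K,d,T=cam('top')
z=c['range_z']; p=pts(c,K,d,T,np.ones(z.shape,bool))
b=p[(abs(p[:,2]-.09)<.006)&(abs(p[:,0]-.55)<.25)&(abs(p[:,1]+.05)<.3)]
print('board',cv2.minAreaRect(b[:,:2].astype(np.float32)),np.percentile(b[:,:2],[.5,99.5],axis=0))
# +y edge line
xs=np.arange(.4,.71,.03); e=[np.percentile(b[abs(b[:,0]-x)<.015,1],98) for x in xs]; print(np.round(e,3),np.polyfit(xs,e,1))
for n in ['steel_pan','black_pan']:
    q=p[(abs(p[:,2]-.065)<.004)&(p[:,1]>.09)&(p[:,1]<.35)&(p[:,0]>.3)]
    q=q[q[:,0]>.552] if n[0]=='s' else q[q[:,0]<.548]
    print(n,np.percentile(q[:,:2],[1,99],axis=0),cv2.minAreaRect(q[:,:2].astype(np.float32)))
```

```text
board ((0.5925321578979492, -0.005519747734069824), (0.4137877821922302, 0.5058344006538391), 0.2614579498767853) [[ 0.38742709 -0.25601208]
 [ 0.7547574   0.15005176]]
[0.11  0.11  0.115 0.112 0.111 0.111 0.113 0.113 0.113 0.111 0.114] [0.00618904 0.1086709 ]
steel_pan [[0.5526526  0.10988308]
 [0.93420165 0.31842519]] ((0.7448342442512512, 0.22754624485969543), (0.38523349165916443, 0.2441880702972412), 0.21652261912822723)
black_pan [[0.38583535 0.12201844]
 [0.5471091  0.27844259]] ((0.46650558710098267, 0.20118185877799988), (0.16220349073410034, 0.1593722403049469), 0.2804759442806244)
```

Both views agree: black pan near (well x≈0.40–0.54), steel pan far (x≈0.56–0.70), board edge y≈0.12. In the top picture the orange wheel is at (284,167), the lemon wheel at (289,221), the lime end at (275,196), the knife at (297,145) and the pans at (200,173) and (200,229). I'll use the part-open fingers as a two-point cradle, in the order orange, lemon, lime.

>>> jog_arm(
  travel=[
    [-0.98,0.68,0],
    [-0.98,0.68,0],
    [-0.98,0.68,0],
    [-0.98,0.68,0],
    [-0.98,0.68,0],
    [-0.98,0.68,0],
    [-0.98,0.68,0],
    [-0.98,0.68,0],
    [-0.98,0.68,0],
    [-0.98,0.68,0],
  ],
  dr=[
    [0,0,-0.208],
    [0,0,-0.208],
    [0,0,-0.208],
    [0,0,-0.208],
    [0,0,-0.208],
    [0,0,-0.208],
    [0,0,-0.208],
    [0,0,-0.208],
    [0,0,-0.208],
    [0,0,-0.208],
  ],
  claw=[0.386,0.386,0.386,0.386,0.386,0.386,0.386,0.386,0.386,0.386],
)

```text
time_s: 2.7
tcp_pos: [0.5623, -0.1926, 0.2266]
eef_rot: [-180.0, 0.0, -89.8]
contact_force: [-0.2, -1.3, 0.6]
gripper_width: 0.0339
gripper_force: 0.0
```

```bash
cat > look.py <<'E'
from h import *
import sys
def look(n,objs,png=None):
    c,K,d,T=cam(n)
    if png: cv2.imwrite(f'pics/{png}.png',c['pixels'][:,:,::-1])
    for o in objs:
        for q in r.regions_of(o,n)[:1]:
            p=pts(c,K,d,T,q['pixels'])
            if len(p): 
                (u,v),rad=cv2.minEnclosingCircle(p[p[:,2]>np.percentile(p[:,2],50)-.006][:,:2].astype(np.float32))
                print(n,o,round(q['conf'],2),np.round(q['extent']),'med',np.round(np.median(p,0),3),'mid',np.round((np.percentile(p,2,axis=0)+np.percentile(p,98,axis=0))/2,3),'size',np.round(np.ptp(p,axis=0),3),'circ',np.round([u,v,rad],3))
if __name__=='__main__':
    look(sys.argv[1],sys.argv[3:],sys.argv[2]); s=r.get_state(); print(s['time_s'],s['tcp_pos'],s['eef_rot'])
E
python3 look.py wrist w1 orange_wheel lemon_wheel lime_end knife prep_board ramekin
```

```text
wrist orange_wheel 0.49 [213. 298. 227. 312.] med [ 0.601 -0.058  0.102] mid [ 0.592 -0.132  0.204] size [0.042 0.17  0.231] circ [ 0.592 -0.134  0.084]
wrist knife 0.84 [113. 192. 133. 227.] med [ 0.695 -0.17   0.103] mid [ 0.696 -0.169  0.1  ] size [0.025 0.033 0.016] circ [ 0.695 -0.168  0.018]
wrist prep_board 0.64 [100. 117. 443. 314.] med [ 0.549 -0.199  0.09 ] mid [ 0.549 -0.156  0.09 ] size [0.375 0.216 0.31 ] circ [ 0.549 -0.203  0.172]
wrist ramekin 0.93 [181. 135. 259. 215.] med [ 0.6   -0.204  0.108] mid [ 0.596 -0.209  0.114] size [0.08  0.083 0.049] circ [ 0.596 -0.209  0.034]
3.05 [ 0.55999387 -0.19573843  0.22669444] [-1.79998585e+02 -1.58711025e-04 -8.99987406e+01]
```

View pics/w1.png

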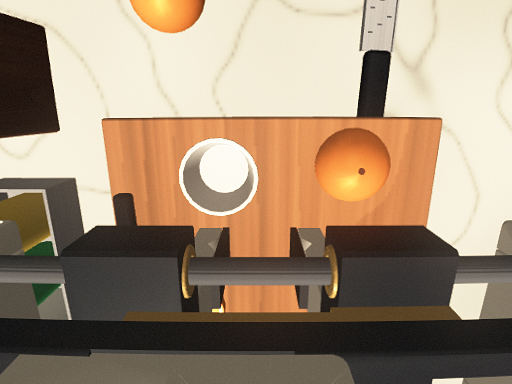

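The wrist view shows the board, ramekin (219,177) and half orange (352,165); the fingers hide what is ahead. The board's extent matches my figures, so I'll go down behind the orange wheel.

>>> jog_arm(
  travel=[
    [-0.14,-0.14,0],
    [-0.14,-0.14,0],
    [-0.14,-0.14,0.05],
    [-0.14,-0.14,0.1],
    [-0.14,-0.14,0.16],
    [-0.14,-0.14,0.21],
    [-0.14,-0.14,0.24],
    [-0.14,-0.14,0.26],
    [-0.14,-0.14,0.266],
    [-0.14,-0.14,0.266],
  ],
  dr=[
    [0,0,0],
    [0,0,0],
    [0,0,0],
    [0,0,0],
    [0,0,0],
    [0,0,0],
    [0,0,0],
    [0,0,0],
    [0,0,0],
    [0,0,0],
  ],
  claw=[0.386,0.386,0.386,0.386,0.386,0.386,0.386,0.386,0.386,0.386],
)

```text
time_s: 4.3
tcp_pos: [0.6308, -0.1251, 0.0941]
eef_rot: [-180.0, -0.0, -89.9]
contact_force: [-0.1, -0.2, -0.3]
gripper_width: 0.0338
gripper_force: 0.0
```

```bash
python3 look.py scene s1 orange_wheel knife
```

```text
scene orange_wheel 0.76 [205. 188. 232. 210.] med [ 0.64  -0.054  0.103] mid [ 0.639 -0.054  0.101] size [0.065 0.066 0.014] circ [ 0.638 -0.055  0.034]
scene knife 0.83 [159. 199. 233. 227.] med [ 0.7   -0.098  0.1  ] mid [ 0.698 -0.095  0.098] size [0.038 0.195 0.073] circ [ 0.697 -0.093  0.094]
4.45 [ 0.6309418  -0.12497914  0.09434771] [-1.79929656e+02  1.26094034e-03 -8.99403625e+01]
```

>>> jog_arm(
  travel=[
    [-0.03,0,0],
    [-0.05,0,0],
    [-0.07,0,0],
    [-0.1,0,0],
    [-0.13,0,0],
    [-0.16,0,0],
    [-0.19,0,0],
    [-0.22,0,0],
    [-0.24,0,0],
    [-0.25,0,0],
  ],
  dr=[
    [0,0,0],
    [0,0,0],
    [0,0,0],
    [0,0,0],
    [0,0,0],
    [0,0,0],
    [0,0,0],
    [0,0,0],
    [0,0,0],
    [0,0,0],
  ],
  claw=[0.386,0.386,0.386,0.386,0.386,0.386,0.386,0.386,0.386,0.386],
)

```text
time_s: 5.7
tcp_pos: [0.6304, 0.0007, 0.0936]
eef_rot: [180.0, -0.0, -89.9]
contact_force: [-0.2, 0.2, -0.1]
gripper_width: 0.0338
gripper_force: 0.1
```

```bash
python3 look.py scene s2 orange_wheel lime_end
```

```text
scene orange_wheel 0.71 [240. 197. 271. 218.] med [0.637 0.042 0.102] mid [0.633 0.043 0.099] size [0.111 0.057 0.109] circ [0.653 0.034 0.056]
5.85 [6.30358737e-01 7.53746314e-05 9.35069419e-02] [ 1.79993374e+02  3.22947095e-06 -8.99396648e+01]
```

>>> jog_arm(
  travel=[
    [-0.03,0,0],
    [-0.06,0,0],
    [-0.1,0,0],
    [-0.14,0,0],
    [-0.18,0,0],
    [-0.22,0,0],
    [-0.25,0,0],
    [-0.25,0,0],
    [-0.25,0,-0.06],
    [-0.25,0,-0.12],
  ],
  dr=[
    [0,0,0],
    [0,0,0],
    [0,0,0],
    [0,0,0],
    [0,0,0],
    [0,0,0],
    [0,0,0],
    [0,0,0],
    [0,0,0],
    [0,0,0],
  ],
  claw=[0.386,0.386,0.386,0.386,0.386,0.386,0.386,0.386,0.386,0.386],
)

```text
time_s: 7.1
tcp_pos: [0.63, 0.1245, 0.1539]
eef_rot: [179.9, -0.0, -90.0]
contact_force: [-0.6, -0.2, 0.1]
gripper_width: 0.034
gripper_force: 0.0
```

```bash
python3 look.py scene s3 orange_wheel steel_pan lemon_wheel lime_end
```

```text
scene orange_wheel 0.69 [286. 228. 306. 245.] med [0.643 0.143 0.041] mid [0.64  0.142 0.039] size [0.108 0.047 0.216] circ [0.668 0.149 0.051]
scene steel_pan 0.89 [272. 201. 361. 281.] med [0.629 0.215 0.006] mid [0.633 0.197 0.033] size [0.179 0.184 0.083] circ [0.633 0.19  0.116]
scene lemon_wheel 0.73 [228. 146. 254. 162.] med [ 0.482 -0.059  0.102] mid [ 0.478 -0.06   0.097] size [0.067 0.062 0.018] circ [ 0.477 -0.062  0.029]
scene lime_end 0.7 [234. 168. 257. 181.] med [ 0.556 -0.021  0.102] mid [ 0.553 -0.022  0.1  ] size [0.04  0.039 0.021] circ [ 0.553 -0.023  0.02 ]
7.35 [0.62988499 0.1245485  0.15317046] [ 1.79967487e+02  8.61561303e-03 -8.99924655e+01]
```

View pics/s3.png

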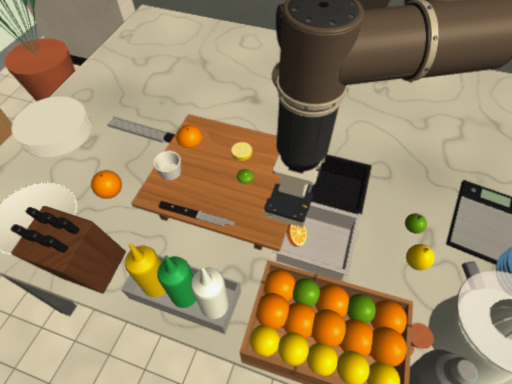

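The orange wheel is in the bright pan at (298,235), leaning on the wall by the board. The lemon wheel and lime end haven't moved. Next, the arm goes behind the lemon wheel.

>>> jog_arm(
  travel=[
    [0.485,0.304,0],
    [0.485,0.304,0],
    [0.485,0.304,0],
    [0.485,0.304,0],
    [0.485,0.304,0],
    [0.485,0.304,0.03],
    [0.485,0.304,0.07],
    [0.485,0.304,0.1],
    [0.485,0.304,0.12],
    [0.485,0.304,0.12],
  ],
  dr=[
    [0,0,0],
    [0,0,0],
    [0,0,0],
    [0,0,0],
    [0,0,0],
    [0,0,0],
    [0,0,0],
    [0,0,0],
    [0,0,0],
    [0,0,0],
  ],
  claw=[0.318,0.318,0.318,0.318,0.318,0.318,0.318,0.318,0.318,0.318],
)

```text
time_s: 8.6
tcp_pos: [0.4781, -0.1174, 0.0926]
eef_rot: [179.9, -0.0, -89.9]
contact_force: [-0.1, -0.7, 0.2]
gripper_width: 0.028
gripper_force: 0.0
```

Run:
```python
from h import *
from look import look
look('top',['lemon_wheel','lime_end'],'t2')
look('scene',['orange_wheel','lemon_wheel','half_orange'],'s4')
i=cv2.imread('pics/s4.png')[110:290,130:380]; cv2.imwrite('pics/s4c.png',cv2.resize(i,None,fx=3,fy=3))
```

```text
top lime_end 0.6 [267. 185. 279. 195.] med [ 0.563 -0.021  0.103] mid [ 0.565 -0.021  0.1  ] size [0.016 0.029 0.018] circ [ 0.562 -0.021  0.015]
scene orange_wheel 0.77 [282. 220. 308. 245.] med [0.637 0.141 0.041] mid [0.632 0.141 0.037] size [0.081 0.05  0.065] circ [0.631 0.144 0.034]
scene lemon_wheel 0.83 [231. 144. 254. 162.] med [ 0.481 -0.059  0.102] mid [ 0.477 -0.059  0.098] size [0.07  0.054 0.019] circ [ 0.477 -0.061  0.029]
scene half_orange 0.72 [177. 124. 199. 144.] med [ 0.488 -0.22   0.119] mid [ 0.483 -0.221  0.111] size [0.057 0.049 0.033] circ [ 0.478 -0.218  0.026]
```

View pics/s4c.png

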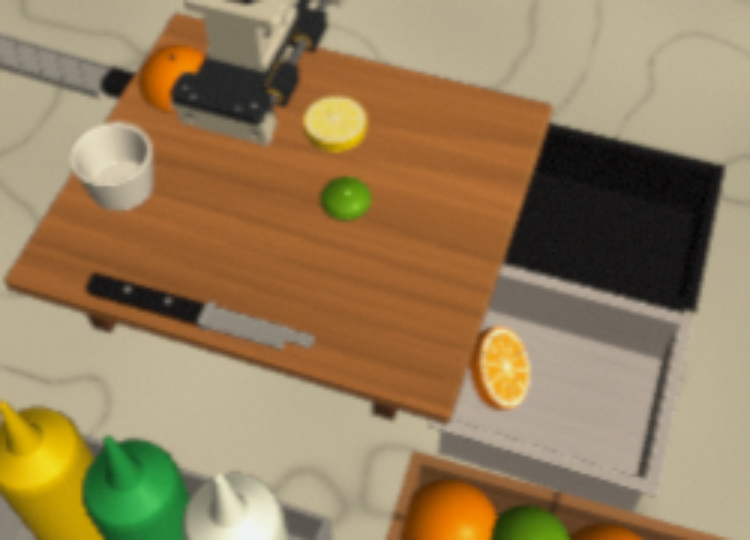

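The orange wheel leans inside the bright pan at crop (502,367). The lemon wheel is at (335,122), the lime end at (345,198), and the gripper is behind the lemon and clear of the half orange. First lemon stroke: +y, past the lime.

>>> jog_arm(
  travel=[
    [-0.02,0,0],
    [-0.045,0,0],
    [-0.07,0,0],
    [-0.105,0,0],
    [-0.14,0,0],
    [-0.18,0,0],
    [-0.22,0,0],
    [-0.25,0,0],
    [-0.27,0,0],
    [-0.28,0,0],
  ],
  dr=[
    [0,0,0],
    [0,0,0],
    [0,0,0],
    [0,0,0],
    [0,0,0],
    [0,0,0],
    [0,0,0],
    [0,0,0],
    [0,0,0],
    [0,0,0],
  ],
  claw=[0.318,0.318,0.318,0.318,0.318,0.318,0.318,0.318,0.318,0.318],
)

```text
time_s: 10.2
tcp_pos: [0.4783, 0.023, 0.0936]
eef_rot: [180.0, -0.0, -89.9]
contact_force: [0.0, 0.1, 0.8]
gripper_width: 0.028
gripper_force: 0.1
```

```bash
python3 look.py scene s5 lemon_wheel lime_end orange_wheel
```

```text
scene lemon_wheel 0.65 [235. 168. 251. 183.] med [ 0.557 -0.023  0.103] mid [ 0.553 -0.025  0.1  ] size [0.041 0.04  0.021] circ [ 0.553 -0.025  0.021]
scene lime_end 0.65 [159. 202. 231. 228.] med [ 0.699 -0.099  0.1  ] mid [ 0.695 -0.097  0.097] size [0.028 0.193 0.021] circ [ 0.696 -0.095  0.093]
scene orange_wheel 0.93 [282. 221. 307. 246.] med [0.637 0.141 0.042] mid [0.633 0.141 0.036] size [0.067 0.051 0.065] circ [0.631 0.14  0.034]
10.4 [0.47832646 0.02216311 0.09351805] [ 1.79991508e+02 -4.22620691e-03 -8.99553112e+01]
```

>>> jog_arm(
  travel=[
    [0.03,0,0],
    [0.03,0,-0.12],
    [0.03,0,-0.12],
    [-0.068,0.116,-0.12],
    [-0.068,0.116,-0.12],
    [-0.068,0.116,-0.12],
    [-0.068,0.116,-0.12],
    [-0.068,0.116,-0.12],
    [-0.068,0.116,-0.12],
    [-0.068,0.116,-0.12],
  ],
  dr=[
    [0,0,0],
    [0,0,-0.25],
    [0,0,-0.25],
    [0,0,-0.25],
    [0,0,-0.25],
    [0,0,-0.25],
    [0,0,-0.25],
    [0,0,-0.25],
    [0,0,-0.25],
    [0,0,-0.25],
  ],
  claw=[0.318,0.318,0.318,0.318,0.318,0.318,0.318,0.318,0.318,0.318],
)

```text
time_s: 11.65
tcp_pos: [0.4203, 0.0553, 0.1535]
eef_rot: [180.0, 0.0, 0.2]
contact_force: [-0.5, 0.1, -0.4]
gripper_width: 0.0279
gripper_force: 0.0
```

```bash
python3 look.py scene s6 lemon_wheel lime_end; python3 look.py wrist w2 lemon_wheel lime_end
```

```text
scene lemon_wheel 0.71 [270. 156. 294. 175.] med [0.487 0.055 0.102] mid [0.483 0.054 0.098] size [0.054 0.055 0.018] circ [0.482 0.053 0.028]
scene lime_end 0.64 [235. 170. 252. 182.] med [ 0.557 -0.022  0.103] mid [ 0.555 -0.023  0.102] size [0.035 0.036 0.015] circ [ 0.555 -0.023  0.019]
11.8 [0.42031213 0.05552023 0.15354877] [ 1.79999297e+02  3.30245744e-03 -7.79170053e-02]
wrist lemon_wheel 0.86 [217.  91. 302. 171.] med [0.479 0.058 0.103] mid [0.478 0.058 0.102] size [0.057 0.059 0.017] circ [0.478 0.058 0.028]
wrist lime_end 0.72 [343.   0. 410.  57.] med [ 0.544 -0.017  0.103] mid [ 0.543 -0.019  0.101] size [0.036 0.047 0.022] circ [ 0.547 -0.019  0.021]
11.95 [0.42032715 0.05590091 0.15354435] [ 1.79997931e+02  4.08404496e-03 -5.58217919e-02]
```

>>> jog_arm(
  travel=[
    [0,0,0.06],
    [0,0,0.1],
    [0,0,0.12],
    [0.03,0,0.12],
    [0.07,0,0.12],
    [0.12,0,0.12],
    [0.17,0,0.12],
    [0.22,0,0.12],
    [0.27,0,0.12],
    [0.31,0,0.12],
  ],
  dr=[
    [0,0,0],
    [0,0,0],
    [0,0,0],
    [0,0,0],
    [0,0,0],
    [0,0,0],
    [0,0,0],
    [0,0,0],
    [0,0,0],
    [0,0,0],
  ],
  claw=[0.318,0.318,0.318,0.318,0.318,0.318,0.318,0.318,0.318,0.318],
)

```text
time_s: 13.2
tcp_pos: [0.5779, 0.0564, 0.0943]
eef_rot: [-180.0, -0.1, 0.0]
contact_force: [0.1, -0.6, 0.7]
gripper_width: 0.0274
gripper_force: 0.2
```

>>> jog_arm(
  travel=[
    [-0.03,0,0],
    [-0.03,0,-0.12],
    [-0.03,0,-0.12],
    [0.086,0.095,-0.12],
    [0.086,0.095,-0.12],
    [0.086,0.095,-0.12],
    [0.086,0.095,-0.12],
    [0.086,0.095,-0.12],
    [0.086,0.095,-0.12],
    [0.086,0.095,-0.12],
  ],
  dr=[
    [0,0,0],
    [0,0,0.25],
    [0,0,0.25],
    [0,0,0.25],
    [0,0,0.25],
    [0,0,0.25],
    [0,0,0.25],
    [0,0,0.25],
    [0,0,0.25],
    [0,0,0.25],
  ],
  claw=[0.273,0.273,0.273,0.273,0.273,0.273,0.273,0.273,0.273,0.273],
)

```text
time_s: 14.45
tcp_pos: [0.6183, 0.0089, 0.1543]
eef_rot: [-180.0, 0.0, -90.2]
contact_force: [-0.5, -0.2, 0.3]
gripper_width: 0.024
gripper_force: 0.0
```

```bash
python3 look.py scene s7 lemon_wheel lime_end orange_wheel; python3 look.py top t7 lemon_wheel lime_end
```

```text
scene lemon_wheel 0.93 [253. 194. 281. 216.] med [0.621 0.053 0.102] mid [0.618 0.053 0.099] size [0.057 0.054 0.018] circ [0.616 0.053 0.029]
scene orange_wheel 0.87 [284. 224. 309. 246.] med [0.635 0.142 0.042] mid [0.632 0.142 0.032] size [0.09  0.052 0.076] circ [0.632 0.137 0.033]
14.65 [0.61832861 0.00896199 0.15402573] [-1.79970028e+02  1.12258576e-02 -8.98466160e+01]
top lemon_wheel 0.65 [236. 163. 250. 183.] med [0.615 0.063 0.102] mid [0.616 0.064 0.102] size [0.05  0.028 0.011] circ [0.616 0.058 0.026]
top lime_end 0.63 [212. 172. 225. 185.] med [0.618 0.141 0.04 ] mid [0.617 0.145 0.033] size [0.095 0.074 0.523] circ [0.59  0.119 0.054]
14.8 [0.61838775 0.00897647 0.15377001] [-1.79985937e+02  3.90355945e-03 -8.98840148e+01]
```

>>> jog_arm(
  travel=[
    [0,0,0.06],
    [0,0,0.1],
    [0,0,0.12],
    [-0.02,0,0.12],
    [-0.05,0,0.12],
    [-0.09,0,0.12],
    [-0.14,0,0.12],
    [-0.2,0,0.12],
    [-0.25,0,0.12],
    [-0.25,0,0.12],
  ],
  dr=[
    [0,0,0],
    [0,0,0],
    [0,0,0],
    [0,0,0],
    [0,0,0],
    [0,0,0],
    [0,0,0],
    [0,0,0],
    [0,0,0],
    [0,0,0],
  ],
  claw=[0.273,0.273,0.273,0.273,0.273,0.273,0.273,0.273,0.273,0.273],
)

```text
time_s: 16.05
tcp_pos: [0.6184, 0.1367, 0.0939]
eef_rot: [-180.0, 0.0, -89.8]
contact_force: [-0.0, -0.2, -0.7]
gripper_width: 0.0243
gripper_force: 0.0
```

```bash
python3 look.py scene s8 lemon_wheel lime_end orange_wheel steel_pan;  python3 - <<'E'
import cv2
i=cv2.imread('pics/s8.png')[110:290,130:380]; cv2.imwrite('pics/s8c.png',cv2.resize(i,None,fx=3,fy=3))
E
```

```text
scene lemon_wheel 0.55 [301. 234. 317. 244.] med [0.636 0.174 0.025] mid [0.658 0.169 0.091] size [0.098 0.024 0.166] circ [0.659 0.174 0.048]
scene lime_end 0.53 [234. 170. 252. 184.] med [ 0.557 -0.022  0.102] mid [ 0.551 -0.025  0.098] size [0.049 0.047 0.023] circ [ 0.552 -0.025  0.021]
scene orange_wheel 0.45 [285. 237. 303. 247.] med [0.657 0.142 0.043] mid [0.655 0.142 0.041] size [0.019 0.035 0.035] circ [0.654 0.137 0.012]
16.3 [0.6182344  0.13356578 0.09360149] [ 1.79995961e+02 -2.80933397e-03 -8.99798987e+01]
```

View pics/s8c.png

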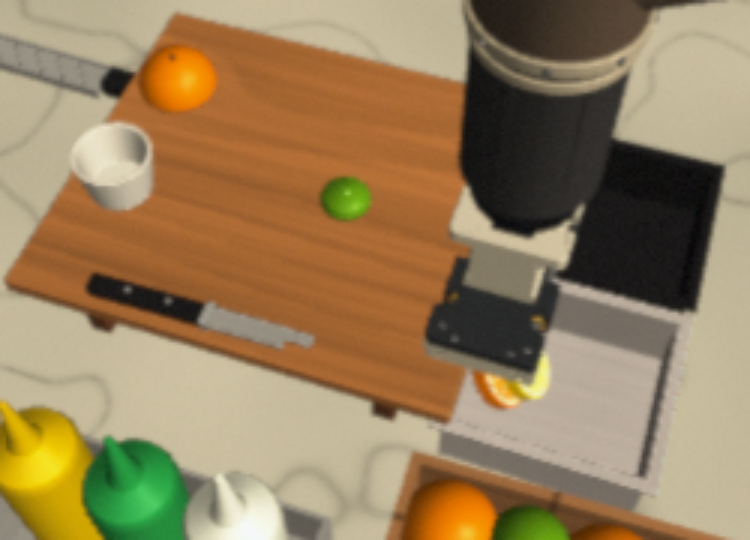

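Lemon wheel is in the bright pan at crop (530,375), resting against the orange wheel at (500,390). The lime end is untouched at (345,198). The arm goes behind the lime, cradle turned 28°, for a diagonal sweep into the black pan.

>>> jog_arm(
  travel=[
    [0,0,-0.12],
    [0,0,-0.12],
    [0.406,0.084,-0.12],
    [0.406,0.084,-0.12],
    [0.406,0.084,-0.12],
    [0.406,0.084,-0.12],
    [0.406,0.084,-0.08],
    [0.406,0.084,-0.04],
    [0.406,0.084,0],
    [0.406,0.084,0],
  ],
  dr=[
    [0,0,0],
    [0,0,-0.078],
    [0,0,-0.078],
    [0,0,-0.078],
    [0,0,-0.078],
    [0,0,-0.078],
    [0,0,-0.078],
    [0,0,-0.078],
    [0,0,-0.078],
    [0,0,-0.078],
  ],
  claw=[0.273,0.273,0.273,0.273,0.273,0.273,0.273,0.273,0.273,0.273],
)

```text
time_s: 17.55
tcp_pos: [0.5757, -0.0693, 0.0924]
eef_rot: [179.9, 0.0, -61.9]
contact_force: [0.6, -0.4, -0.2]
gripper_width: 0.0236
gripper_force: 0.0
```

```bash
python3 look.py scene s9 lemon_wheel lime_end orange_wheel steel_pan black_pan
```

```text
scene lemon_wheel 0.55 [295. 221. 316. 244.] med [0.624 0.161 0.037] mid [0.621 0.161 0.032] size [0.069 0.043 0.054] circ [0.621 0.16  0.028]
scene lime_end 0.73 [238. 171. 258. 182.] med [ 0.555 -0.018  0.103] mid [ 0.553 -0.019  0.1  ] size [0.089 0.034 0.11 ] circ [ 0.578 -0.015  0.046]
scene orange_wheel 0.75 [283. 222. 303. 245.] med [0.646 0.134 0.05 ] mid [0.634 0.138 0.043] size [0.064 0.047 0.063] circ [0.632 0.133 0.031]
scene steel_pan 0.55 [277. 198. 359. 278.] med [0.622 0.211 0.012] mid [0.633 0.197 0.033] size [0.217 0.185 0.114] circ [0.642 0.191 0.125]
scene black_pan 0.63 [302. 154. 374. 214.] med [0.429 0.202 0.005] mid [0.466 0.196 0.033] size [0.226 0.166 0.073] circ [0.442 0.196 0.128]
17.85 [ 0.57694361 -0.06895996  0.09442219] [-1.79927590e+02 -2.53547724e-02 -6.18657008e+01]
```

>>> jog_arm(
  travel=[
    [-0.02,0,0],
    [-0.04,0,0],
    [-0.06,0,0],
    [-0.08,0,0],
    [-0.11,0,0],
    [-0.14,0,0],
    [-0.17,0,0],
    [-0.2,0,0],
    [-0.22,0,0],
    [-0.23,0,0],
  ],
  dr=[
    [0,0,0],
    [0,0,0],
    [0,0,0],
    [0,0,0],
    [0,0,0],
    [0,0,0],
    [0,0,0],
    [0,0,0],
    [0,0,0],
    [0,0,0],
  ],
  claw=[0.273,0.273,0.273,0.273,0.273,0.273,0.273,0.273,0.273,0.273],
)

```text
time_s: 19.1
tcp_pos: [0.522, 0.033, 0.0936]
eef_rot: [-180.0, -0.0, -61.8]
contact_force: [-0.1, 0.5, 0.1]
gripper_width: 0.0239
gripper_force: 0.1
```

```bash
python3 look.py scene s10 lime_end; python3 look.py top t10 lime_end
```

```text
19.2 [0.52209566 0.03274095 0.09359813] [ 1.79999697e+02 -2.00648829e-06 -6.18332140e+01]
19.3 [0.5223437  0.03229767 0.09356553] [-1.79996779e+02 -2.35872581e-03 -6.18670735e+01]
```

```bash
cat > green.py <<'E'
from h import *
for n in ['scene','top']:
    c,K,d,T=cam(n); h=cv2.cvtColor(c['pixels'],cv2.COLOR_RGB2HSV)
    p=pts(c,K,d,T,(h[...,0]>32)&(h[...,0]<70)&(h[...,1]>130)&(h[...,2]>25))
    p=p[(p[:,0]>.36)&(p[:,0]<.72)&(abs(p[:,1])<.35)]; print(n,len(p),np.round(np.median(p,0),3) if len(p) else '',np.round(np.ptp(p,axis=0),3) if len(p) else '')
E
python3 green.py
```

```text
scene 0  
top 0
```

Run:
```python
import cv2,numpy as np
for f in ['s9','s10','t10','t7']:
    h=cv2.cvtColor(cv2.imread(f'pics/{f}.png'),cv2.COLOR_BGR2HSV); m=(h[...,0]>32)&(h[...,0]<70)&(h[...,1]>130)&(h[...,2]>25)
    n,_,s,c=cv2.connectedComponentsWithStats(m.astype(np.uint8)); print(f,[(np.round(c[i]).tolist(),int(s[i,4])) for i in range(1,n) if s[i,4]>8])
a=cv2.resize(cv2.imread('pics/s10.png')[110:290,200:380],None,fx=2.2,fy=2.2); b=cv2.resize(cv2.imread('pics/t10.png')[110:290,150:330],None,fx=2.2,fy=2.2)
cv2.imwrite('pics/v10.png',np.hstack([a,b]))
```

```text
s9 [([246.0, 176.0], 148), ([416.0, 223.0], 308), ([177.0, 281.0], 1306), ([306.0, 292.0], 554), ([361.0, 308.0], 608)]
s10 [([416.0, 223.0], 309), ([177.0, 281.0], 1309), ([306.0, 292.0], 555), ([361.0, 308.0], 611)]
t10 [([194.0, 115.0], 221), ([156.0, 118.0], 215), ([126.0, 216.0], 54)]
t7 [([194.0, 115.0], 202), ([157.0, 118.0], 232), ([274.0, 201.0], 26), ([127.0, 218.0], 120)]
```

View pics/v10.png

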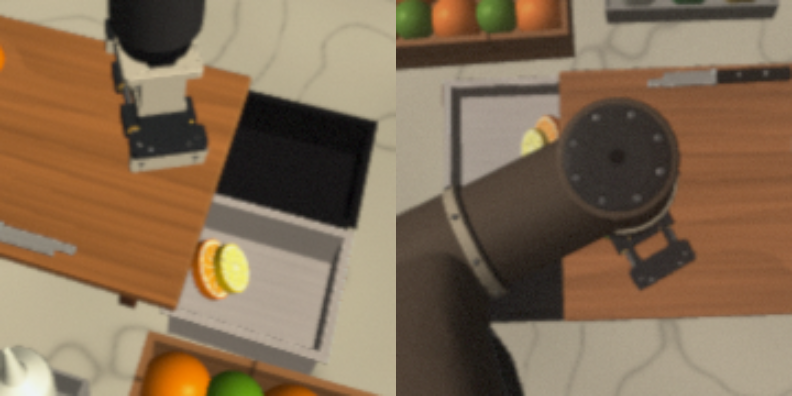

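Both wheels lie in the bright pan (crop-left (210,270) and (233,268)). The gripper hides the lime in both views, which fits it sitting in the cradle. I'll finish the stroke.

>>> jog_arm(
  travel=[
    [-0.02,0,0],
    [-0.05,0,0],
    [-0.09,0,0],
    [-0.13,0,0],
    [-0.17,0,0],
    [-0.21,0,0],
    [-0.23,0,0],
    [-0.23,0,0],
    [-0.23,0,-0.1],
    [-0.23,0,-0.2],
  ],
  dr=[
    [0,0,0],
    [0,0,0],
    [0,0,0],
    [0,0,0],
    [0,0,0],
    [0,0,0],
    [0,0,0],
    [0,0,0],
    [0,0,0],
    [0,0,0],
  ],
  claw=[0.273,0.273,0.273,0.273,0.273,0.273,0.273,0.273,0.273,0.273],
)

```text
time_s: 20.65
tcp_pos: [0.4678, 0.1331, 0.1944]
eef_rot: [179.9, -0.0, -61.9]
contact_force: [1.4, 0.9, -0.9]
gripper_width: 0.024
gripper_force: 0.0
```

```bash
python3 green.py; python3 look.py scene s11 lime_end black_pan
```

```text
scene 203 [0.459 0.226 0.014] [0.052 0.046 0.023]
top 0  
scene lime_end 0.67 [335. 186. 354. 198.] med [0.46  0.226 0.015] mid [0.457 0.225 0.014] size [0.042 0.042 0.019] circ [0.455 0.226 0.021]
scene black_pan 0.88 [299. 154. 374. 216.] med [0.427 0.197 0.01 ] mid [0.466 0.197 0.033] size [0.244 0.176 0.273] circ [0.469 0.196 0.113]
20.9 [0.46777045 0.13330752 0.19331632] [ 1.79996166e+02  2.39849668e-02 -6.19148296e+01]
```

>>> jog_arm(
  travel=[
    [0,0,-0.1],
    [0.3,0,-0.2],
    [0.5,0,-0.2],
    [0.5,0,-0.2],
    [0.5,0,-0.2],
    [0.5,0,-0.2],
    [0.5,0,-0.2],
    [0.5,0,-0.2],
    [0.5,0,-0.2],
    [0.5,0,-0.2],
  ],
  dr=[
    [0,0,0],
    [0,0,0],
    [0,0,0],
    [0,0,0],
    [0,0,0],
    [0,0,0],
    [0,0,0],
    [0,0,0],
    [0,0,0],
    [0,0,0],
  ],
  claw=[0.273,0.273,0.273,0.273,0.273,0.273,0.273,0.273,0.273,0.273],
)

```text
time_s: 22.15
tcp_pos: [0.5857, -0.0858, 0.2938]
eef_rot: [-180.0, -0.0, -61.8]
contact_force: [-0.1, -0.4, -0.1]
gripper_width: 0.0238
gripper_force: 0.0
```

```bash
python3 look.py scene s12 orange_wheel lemon_wheel lime_end black_pan steel_pan
python3 - <<'E'
from h import *
i=cv2.imread('pics/s12.png')[110:290,150:390]; cv2.imwrite('pics/s12c.png',cv2.resize(i,None,fx=3,fy=3))
E
```

```text
scene orange_wheel 0.63 [284. 223. 304. 243.] med [0.645 0.133 0.051] mid [0.634 0.137 0.049] size [0.063 0.045 0.084] circ [0.632 0.137 0.031]
scene lime_end 0.64 [334. 184. 351. 197.] med [0.459 0.225 0.016] mid [0.456 0.225 0.014] size [0.042 0.04  0.018] circ [0.454 0.224 0.021]
scene black_pan 0.6 [299. 151. 370. 217.] med [0.427 0.197 0.009] mid [0.467 0.197 0.033] size [0.232 0.177 0.088] circ [0.468 0.197 0.113]
scene steel_pan 0.87 [272. 200. 362. 281.] med [0.623 0.21  0.011] mid [0.633 0.197 0.033] size [0.217 0.184 0.115] circ [0.636 0.195 0.117]
22.45 [ 0.58585406 -0.08657966  0.29359854] [-1.79994399e+02  9.08646350e-04 -6.18602590e+01]
```

View pics/s12c.png

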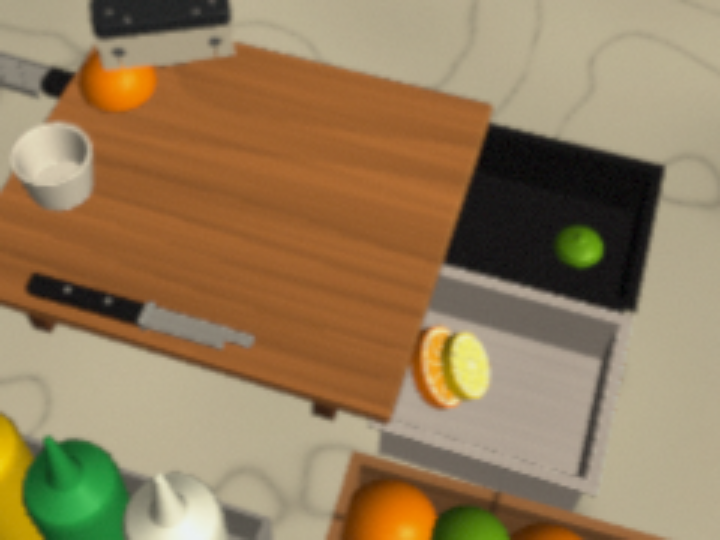

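Run:
```python
from h import *
c,K,d,T=cam('scene')
for o in ['orange_wheel','lemon_wheel']:
    for q in r.regions_of(o,'scene')[:1]:
        m=cv2.erode(q['pixels'].astype(np.uint8),np.ones((3,3)))>0
        p=pts(c,K,d,T,m); print(o,len(p),np.round(np.percentile(p,[2,50,98],axis=0),3).tolist())
p=pts(c,K,d,T,np.ones((384,512),bool)); q=p[(abs(p[:,2]-.065)<.004)&(p[:,0]>.56)&(p[:,0]<.70)&(p[:,1]>.2)&(p[:,1]<.3)]
print(np.round(np.percentile(q[:,1],[2,50,98]),3))
```

```text
orange_wheel 187 [[0.61, 0.12, 0.03], [0.645, 0.133, 0.052], [0.662, 0.154, 0.062]]
lemon_wheel 222 [[0.6, 0.143, 0.02], [0.625, 0.16, 0.038], [0.646, 0.176, 0.052]]
[0.213 0.273 0.279]
```

```bash
python3 -c "
from plant import r
print(r.close_job())"
```

```text
the job is handed in; nothing more can be done
None
```

The job is handed in at about 22 s: the orange and lemon wheels are in the bright pan, leaning on the wall by the board, and the lime end is in the black pan; nothing else appears to have moved.

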